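# Find the loose guide post on the packing bench

### The arm

A 7-joint arm with a two-finger parallel gripper is mounted at the origin on the work surface. World frame = base frame: x ahead of the robot, y to its left, z up, the work surface at z = 0. Lengths are in mm, angles in rad, forces in N, time in s.
With the tool pointing down it reaches from about 400 to 875 mm from the base axis. Payload 6.5 kg.
Tool frame: the origin (TCP) lies on the centre line of the jaws, within the pads' length; the fingertips stand 22 mm ahead of it and the grasp point (between the pads) lies 3 mm ahead of it; z points along the fingers, x is the direction in which the jaws open and shut, and the axes are right-handed (so a half turn about z gives the same grasp; the last joint's range is limited). The gripper opens to 88 mm and grips with 3 to 60 N. Pads are 18 mm wide; open, the fingers measure 123 mm over their backs; the gripper's body (75 mm by 187 mm) begins 45 mm behind the grasp point.
Start: joints at [-1.287, 0.536, -0.004, 1.538, 0.003, 1.067, -0.071], TCP at [222.756, 610.631, 239.616] pointing down, gripper open.
Joint ranges: [-2.7, 2.7], [-0.37, 2.16], [-1.27, 1.26], [0.24, 2.4], [-1.31, 4.45], [0.19, 1.91], [-2.76, 2.76]. Speed limits (rad/s): [2.39, 2.39, 3.14, 3.14, 3.14, 3.14, 3.14].

### API

Orientations are given as a unit quaternion [w, x, y, z].
In Python, from rig import bot gives the robot as it stands.
- The arm moves only by the tool move_arm, never from a script. Its argument "motion" is one flat list of numbers, 5 for each row, row after row: the shift along the tool's x, y, z in mm, then the turn about the tool's z in rad, then the finger opening in mm, from 0 to 88.1. A call has 1 to 8 rows; each row shifts and turns the pose as measured when the row begins, along the tool's axes as they then stand; what a row does not reach is not made up. A row lasts 1/8 s, in which the tool goes at most 62.5 mm and 10.7 degrees, less where a joint would pass 70% of its speed; a pose out of reach is approached as far as the arm can. A call with a gripper value outside its range is refused whole. The fingers move at their own pace and stop on an object; "squeeze" is the grip in N (left out, the last holds). Time passes only in rows, so rows that do not move let the fingers close. It gives the time, the measured TCP pose, the force and the opening at its end, in the units of the state.
- bot.state(): the state, without advancing time (a new reading comes with each control period).
- bot.get_image(name): name is "scene" or "top" or "wrist"; returns the picture (384x512x3 uint8, red, green, blue); there is no depth.
- bot.camera_params(name): a dict with "vertical_fov" (degrees; the focal length in pixels is half the picture's height over the tangent of half this angle, whatever the lens; pixels are square), "cx", "cy" (the principal point, pixels), "world_to_cam" (4x4, takes a point from world to camera coordinates). Camera axes: x right, y down, z forward; pixel columns grow to the right and rows downward; lengths in mm; the calibration is good to about 2 mm. A picture is of the moment at which its call begins: read the wrist's pose just before it. camera_params takes no time and is no camera call; for the wrist camera it gives the pose at the moment of the call.
- bot.close_job(): hands the job in, once; it reports no verdict.
Trained networks look in the newest picture that a camera, given by its name, has taken for a name from the list of things; names that differ only in an ending like _2 or _b are one class to them, and where a whole thing is asked for, a point or a joint stands for the part that bears it (a point fixed in the world has none). Each returns a list of dicts, best first, with "score" (0 to 1); they miss things now and then, are a little off and sometimes report something else, mostly with a low value. They report only what shows in the picture. A call takes as long as a camera call.
- bot.spot_in(target, camera): "uv" ([column, row] in pixels, amid what is visible of it).
- bot.cut_out(target, camera): "mask" (384x512 bool, what is visible of it) and "uv" ([column, row] in pixels, amid what is visible of it).
The state is a dict: "t": time; "q": joint angles; "qvel": joint speeds; "effort": joint torques, N m; "tcp_pos": TCP position; "ee_rot": TCP orientation; "ft_force": force on the tool from outside, world axes, zero at the start; "torque": the same for the moment, N m; "gripper_width": finger opening in mm.
Only numpy, scipy, OpenCV 4.12 (cv2) and the standard library are available. Lean on these libraries where they do the work, as an engineer would, in place of code of your own. Each camera call takes 0.05 s, during which the arm holds its last target.

### The job

The two knobbed guide posts that square up our carton stacks should sit tight in their wooden blocks, but one of them has worked loose. Take the posts by the knob and gently wiggle them, first clearly over to your left, then clearly over to your right, to feel which has play; after wiggling the loose one like this, lift it out and stand it, foot down, in the deep square plywood repairs holder. The firm one stays where it is.

Things in the scene. Friction and masses are not known exactly. Their poses are not given: they have to be found in the camera images.
- knob_1 (a point): Centre of the 32 mm black ball knob on a 24 mm aluminium post: 140 mm above the table, 90 above its block, 130 above its flat foot; z up along the post. One post (looks do not tell which) is loose: about 160 g, it rocks freely (a few N) up to 20 mm either side at the knob and lifts straight out. The other is firm: it springs 3 N per mm at the knob, 7 mm at most, and cannot come out.
- knob_2 (a point): Centre of the 32 mm black ball knob on a 24 mm aluminium post: 140 mm above the table, 90 above its block, 130 above its flat foot; z up along the post. One post (looks do not tell which) is loose: about 160 g, it rocks freely (a few N) up to 20 mm either side at the knob and lifts straight out. The other is firm: it springs 3 N per mm at the knob, 7 mm at most, and cannot come out.
- socket_1: Fixed wooden block, 70 x 70 x 50 mm high, with the post of knob_1 in its middle (40 mm deep in the block). Origin: centre of its underside, on the table; z up, +x away from the robot, +y to the robot's left, turned up to 0.3 rad. A wiggle is along its y: knob 10 mm or more off the block's middle counts, 14 mm is a good wiggle.
- socket_2: Fixed wooden block, 70 x 70 x 50 mm high, with the post of knob_2 in its middle (40 mm deep in the block). Origin: centre of its underside, on the table; z up, +x away from the robot, +y to the robot's left, turned up to 0.3 rad. A wiggle is along its y: knob 10 mm or more off the block's middle counts, 14 mm is a good wiggle.
- repair_box: Repairs holder: fixed open-topped square plywood box, 76 x 76 mm, walls 7 mm, well 62 x 62 mm, rim 115 mm above the table, inner floor 35 mm above the table (thick base); a post in it stands or leans with its knob above the rim. Origin: centre of its underside; z up; turned up to 0.3 rad.

How it is judged (in metres and radians):
On the way, in this order (a step that is already met when the one before it is completed fails the run):
1. a post, still in its block, is rocked over to the left (+y of its block), its knob at least 10 mm off the block's middle: only the loose one can (((x of knob_1 in the frame of socket_1 between -0.03 and 0.03 m and y of knob_1 in the frame of socket_1 between 0.01 and 0.05 m and height (world z) of knob_1 below 0.16 m) or (x of knob_2 in the frame of socket_2 between -0.03 and 0.03 m and y of knob_2 in the frame of socket_2 between 0.01 and 0.05 m and height (world z) of knob_2 below 0.16 m))), for 0.1 s.
2. then it is rocked over to the right in the same way (((x of knob_1 in the frame of socket_1 between -0.03 and 0.03 m and y of knob_1 in the frame of socket_1 between -0.05 and -0.01 m and height (world z) of knob_1 below 0.16 m) or (x of knob_2 in the frame of socket_2 between -0.03 and 0.03 m and y of knob_2 in the frame of socket_2 between -0.05 and -0.01 m and height (world z) of knob_2 below 0.16 m))), for 0.1 s.
At the end, for the whole second after the job is handed in: The loose post stands or leans foot down in the well of the repairs holder: its knob is within 50 mm of the holder's middle along each of the holder's sides and 138 to 175 mm above the table, the post tilted less than 43 degrees; the other post's knob is within 10 mm of where it began (((x of knob_1 in the frame of repair_box between -0.05 and 0.05 m and y of knob_1 in the frame of repair_box between -0.05 and 0.05 m and z of knob_1 in the frame of repair_box between 0.138 and 0.175 m and angle between knob_1's own z axis and vertical below 0.75 rad and distance of knob_2 from where it was at the start of the episode below 0.01 m) or (x of knob_2 in the frame of repair_box between -0.05 and 0.05 m and y of knob_2 in the frame of repair_box between -0.05 and 0.05 m and z of knob_2 in the frame of repair_box between 0.138 and 0.175 m and angle between knob_2's own z axis and vertical below 0.75 rad and distance of knob_1 from where it was at the start of the episode below 0.01 m))); the robot touches nothing.
It also fails if it takes over 58 s, if anything falls off the work surface, if the arm or the gripper's body presses on something with over 40 N, if the wrist force passes 120 N, or if a joint passes its speed limit or range.

## Working session

There is one attempt and no reset: what is moved stays moved. The work goes in short steps, Python scripts to look and compute and a tool call to move; the robot and the scene stay as the last step left them, time stands still between calls to the robot, and variables do not carry over. Pictures are saved under pics/ and viewed, and the job is handed in when it is done.

Besides the shell and the picture viewer there is one more tool, called after ">>>" by a JSON object that holds its "api" and its "payload". move_arm: Moves the arm, as the interface text tells. Its arguments: {"type":"object","properties":{"motion":{"type":"array"},"squeeze":{"type":"number"}},"required":["motion"]}

```bash
mkdir -p pics; ls; cat > h.py <<'E'
import numpy as np, cv2
from rig import bot
def K(c):
    p=bot.camera_params(c); f=192/np.tan(np.radians(p["vertical_fov"])/2)
    return f,p["cx"],p["cy"],np.array(p["world_to_cam"])
def atz(c,uv,z,k=None):
    f,cx,cy,T=k or K(c); R=T[:3,:3];o=-R.T@T[:3,3]
    d=R.T@np.array([(uv[0]-cx)/f,(uv[1]-cy)/f,1]); return o+d*(z-o[2])/d[2]
def proj(c,P,k=None):
    f,cx,cy,T=k or K(c); q=T[:3,:3]@np.array(P)+T[:3,3]; return np.array([f*q[0]/q[2]+cx,f*q[1]/q[2]+cy])
def save(im,n): cv2.imwrite("pics/"+n,im[:,:,::-1])
E
python3 - <<'E'
from h import *
s=bot.state(); print({k:np.round(v,3) for k,v in s.items()})
for c in ["scene","top"]:
    im=bot.get_image(c); save(im,c+"0.png")
    f,cx,cy,T=K(c); print(c,f,cx,cy,-T[:3,:3].T@T[:3,3])
    for n,z in [("knob_1",140),("socket_1",50),("repair_box",115)]:
        for d in bot.cut_out(n,c)[:4]:
            print(n,round(d["score"],2),np.round(d["uv"],1),d["mask"].sum(),np.round(atz(c,d["uv"],z),1))
        for d in bot.spot_in(n,c)[:4]:
            print(' spot',n,round(d["score"],2),np.round(d["uv"],1),np.round(atz(c,d["uv"],z),1))
print(bot.state()['t'])
E
```

```text
pics
{'t': np.float64(0.0), 'q': array([-1.287,  0.537, -0.004,  1.539,  0.003,  1.067, -0.071]), 'qvel': array([-0.001, -0.001,  0.   ,  0.   , -0.001, -0.001,  0.   ]), 'effort': array([ 1.000e-03, -5.710e+01,  9.910e-01, -2.516e+01, -5.600e-02,
        1.800e-02,  0.000e+00]), 'tcp_pos': array([222.583, 610.055, 238.755]), 'ee_rot': array([ 0.001,  0.819,  0.573, -0.001]), 'ft_force': array([ 0.352, -0.724,  0.021]), 'torque': array([-0.023,  0.007, -0.036]), 'gripper_width': np.float64(88.282)}
scene 408.60042061702006 256.78293231488607 189.1670615092115 [1036.70233966 -460.00176085  614.32685819]
knob_1 0.97 [167.7 213. ] 696 [ 548.9 -187.9  140. ]
knob_1 0.85 [270.9 141.5] 415 [506.8 116.7 140. ]
 spot knob_1 0.84 [270.  140.7] [503.  117.7 140. ]
 spot knob_1 0.63 [162.8 216.3] [ 550.2 -199.1  140. ]
socket_1 0.73 [166.5 241.5] 2246 [ 523.6 -186.    50. ]
socket_1 0.68 [267.5 172.1] 905 [497.2 119.6  50. ]
 spot socket_1 0.79 [167.8 243.1] [ 528.8 -186.6   50. ]
 spot socket_1 0.65 [268.5 171.3] [496.5 123.7  50. ]
repair_box 0.97 [308.2 211.7] 3074 [700.  17. 115.]
 spot repair_box 0.74 [307.5 211.7] [699.1  16.  115. ]
top 484.5159038551646 254.17082633598224 187.59184024477997 [ 390.39980337   -7.74861648 1102.68445144]
knob_1 0.71 [166.2 223.3] 241 [478.2 155.3 140. ]
knob_1 0.71 [330.3 207.7] 262 [ 516.2 -171.4  140. ]
knob_1 0.46 [327.  211.4] 1128 [ 508.6 -164.7  140. ]
 spot knob_1 0.53 [328.8 207.2] [ 517.2 -168.4  140. ]
 spot knob_1 0.52 [165.3 223.1] [478.6 157.1 140. ]
socket_1 0.83 [179.5 233. ] 851 [466.  140.8  50. ]
socket_1 0.77 [327.2 210.6] 1184 [ 521.5 -179.8   50. ]
 spot socket_1 0.65 [178. 230.] [472.4 144.4  50. ]
 spot socket_1 0.62 [328.3 214. ] [ 514.  -182.2   50. ]
repair_box 0.61 [214.9 145.5] 1608 [645.8  65.8 115. ]
 spot repair_box 0.79 [213.5 143.7] [649.6  68.9 115. ]
0.7
```

```bash
python3 - <<'E'
import cv2
for c in ["scene","top"]:
    im=cv2.imread(f"pics/{c}0.png"); cv2.imwrite(f"pics/{c}0b.png",cv2.resize(im,(800,600),interpolation=cv2.INTER_CUBIC))
E
```

```text
(no output)
```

View pics/scene0b.png

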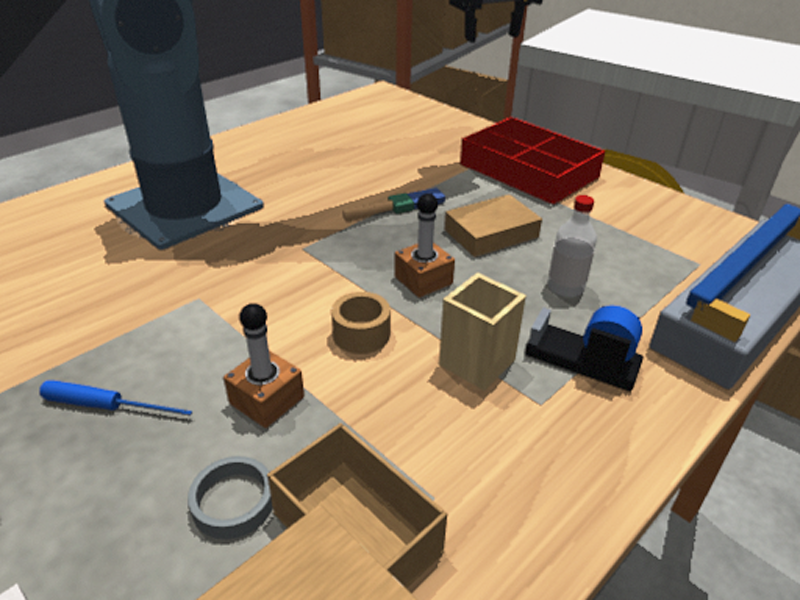

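View pics/top0b.png

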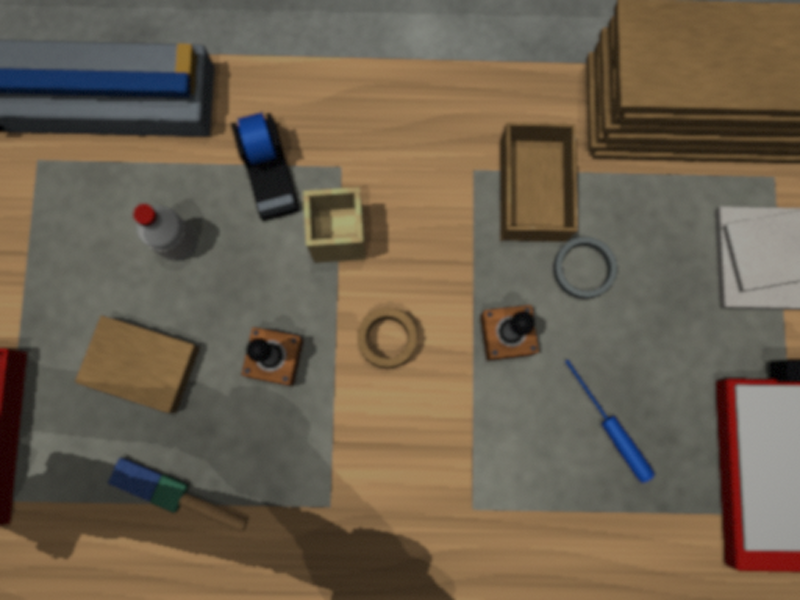

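```bash
python3 - <<'E'
import cv2, numpy as np
im=cv2.imread("pics/top0.png"); sc=cv2.imread("pics/scene0.png")
def c(i,u,v,r=26,s=8): return cv2.resize(i[v-r:v+r,u-r:u+r],None,fx=s*1.0*26/r/1.6,fy=s*26/r/1.6,interpolation=cv2.INTER_CUBIC)
A=[c(im,172,226),c(im,328,210),c(im,213,143)]
B=[c(sc,271,155,36),c(sc,167,230,36),c(sc,308,208,36)]
o=lambda L:np.hstack([cv2.resize(x,(260,260)) for x in L])
cv2.imwrite("pics/z.png",np.vstack([o(A),o(B)]))
E
```

```text
(no output)
```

View pics/z.png

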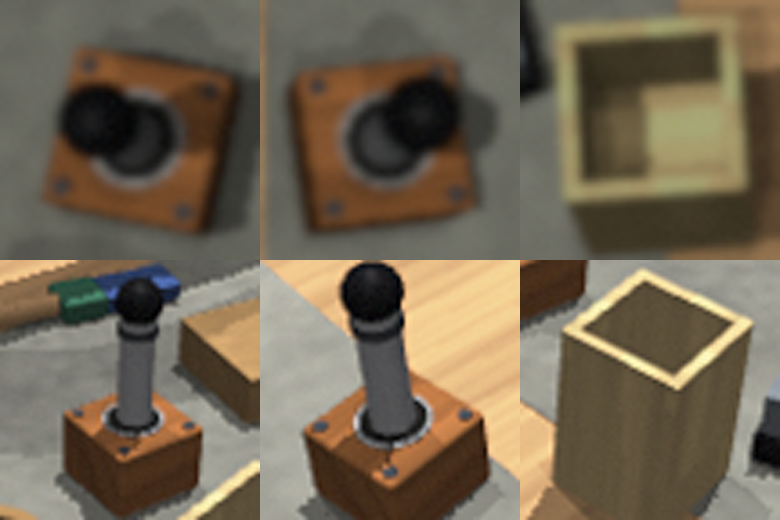

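```bash
cat >> h.py <<'E'
def tri(obs):
    A=[];b=[]
    for c,uv in obs:
        f,cx,cy,T=K(c);R=T[:3,:3];o=-R.T@T[:3,3];d=R.T@np.array([(uv[0]-cx)/f,(uv[1]-cy)/f,1]);d/=np.linalg.norm(d)
        M=np.eye(3)-np.outer(d,d);A.append(M);b.append(M@o)
    A=np.vstack(A);b=np.hstack(b);x=np.linalg.lstsq(A,b,rcond=None)[0];return x,np.abs(A@x-b).max()
E
python3 - <<'E'
from h import *
for n,t,s in [("A",(165.6,224),(273.5,130.4)),("B",(334.6,206.6),(162,202.6))]:
    print(n,tri([("top",t),("scene",s)]),atz("top",t,140).round(1),atz("scene",s,140).round(1))
def quad(c,L,o,sc,z):
    P=np.array([atz(c,(o[0]+x/sc,o[1]+y/sc),z) for x,y in L])
    e1=(P[1]-P[0]);e2=P[2]-P[3];e3=P[0]-P[3];e4=P[1]-P[2]
    print(c,P.mean(0).round(1),[np.linalg.norm(e[:2]).round(1) for e in(e1,e2,e3,e4)],[np.round(np.arctan2(e[1],e[0])+np.pi/2,3) for e in(e1,e2)],[np.round(np.arctan2(e[1],e[0]),3) for e in(e3,e4)])
quad("top",[(88,65),(208,90),(182,212),(62,186)],(146,200),5,50)
quad("top",[(58,85),(178,75),(195,192),(75,208)],(302,184),5,50)
quad("top",[(33,20),(222,15),(228,190),(47,200)],(187,117),5,115)
# scene: crops A screws order; box rim corners
s=260/72
quad("scene",[(641-520,270-260),(752-520,322-260),(678-520,388-260),(563-520,330-260)],(308-36,208-36),s,115)
quad("scene",[(135,390-260),(202,428-260),(128,459-260),(63,411-260)],(235,119),s,50)
E
```

```text
A (array([476.84011258, 156.49171032, 140.09317734]), np.float64(0.04016954196310962)) [476.8 156.5 140. ] [476.8 156.7 140. ]
B (array([ 518.74180383, -179.61428971,  140.67889381]), np.float64(0.3114406606950677)) [ 518.6 -180.1  140. ] [ 518.2 -178.9  140. ]
top [477.4 155.4  50. ] [np.float64(53.6), np.float64(53.2), np.float64(53.4), np.float64(53.8)] [np.float64(-0.185), np.float64(-0.192)] [np.float64(-0.161), np.float64(-0.168)]
top [ 518.5 -180.    50. ] [np.float64(53.2), np.float64(53.1), np.float64(54.5), np.float64(51.9)] [np.float64(0.105), np.float64(0.152)] [np.float64(0.135), np.float64(0.134)]
top [661.7  69.3 115. ] [np.float64(79.9), np.float64(75.6), np.float64(78.3), np.float64(76.1)] [np.float64(0.051), np.float64(0.079)] [np.float64(0.114), np.float64(0.06)]
scene [661.2  70.1 115. ] [np.float64(74.4), np.float64(74.9), np.float64(74.6), np.float64(74.2)] [np.float64(1.664), np.float64(1.669)] [np.float64(1.661), np.float64(1.668)]
scene [479.3 152.1  50. ] [np.float64(63.3), np.float64(69.9), np.float64(57.0), np.float64(62.7)] [np.float64(1.556), np.float64(1.454)] [np.float64(1.291), np.float64(1.417)]
```

>>> {"api": "move_arm", "payload": {"motion": [0,0,0,-0.173,88,-45,37,0,0,88,-45,37,0,0,88,-45,37,0,0,88,-45,37,0,0,88,-45,37,0,0,88,-45,37,0,0,88,-45,37,0,0,88], "squeeze": 30}}

```text
t: 1.7
tcp_pos: [428.4, 251.2, 239.5]
ee_rot: [-0.002, 0.762, 0.648, 0.002]
ft_force: [0.7, 0.1, 0.8]
gripper_width: 88.2
```

```bash
cat >> h.py <<'E'
def go(P,th=None):
    s=bot.state();q=s['ee_rot'];from scipy.spatial.transform import Rotation as Ro
    R=Ro.from_quat([q[1],q[2],q[3],q[0]]).as_matrix();a=np.arctan2(R[1,0],R[0,0])
    print('t',round(float(s['t']),2),'tcp',np.round(s['tcp_pos'],1),'th',a.round(3),'zaxis',R[:,2].round(3),'F',np.round(s['ft_force'],1),'w',round(float(s['gripper_width']),1),'q7',s['q'][6].round(2))
    print(' tool delta',(R.T@(np.array(P)-s['tcp_pos'])).round(1),'turn',None if th is None else round(a-th,3))
E
python3 -c "
from h import *
go([477,156,143],1.395)"
```

```text
t 1.7 tcp [428.4 251.2 239.5] th 1.409 zaxis [ 0.002  0.006 -1.   ] F [0.7 0.1 0.8] w 88.2 q7 0.82
 tool delta [-86.7  63.2  96. ] turn 0.014
```

>>> {"api": "move_arm", "payload": {"motion": [-43,32,0,0.014,88,-43,32,0,0,88,0,0,0,0,88,0,0,0,0,88]}}

```text
t: 2.2
tcp_pos: [480.6, 148.2, 240.2]
ee_rot: [-0.001, 0.769, 0.639, 0.004]
ft_force: [-0.0, 0.7, 0.5]
gripper_width: 87.9
```

```bash
python3 -c "
from h import *
go([477,156,143],1.395)
im=bot.get_image('wrist');save(im,'w1.png')
for d in bot.cut_out('knob_1','wrist')[:2]: print(d['score'],d['uv'],d['mask'].sum(),atz('wrist',d['uv'],140))
print(proj('wrist',[477,156,140]))
"
```

```text
t 2.2 tcp [480.6 148.2 240.2] th 1.386 zaxis [ 0.005  0.006 -1.   ] F [-0.   0.7  0.5] w 87.9 q7 1.05
 tool delta [ 6.4 -5.3 97.2] turn -0.009
0.76 [264.4, 180.4] 1500 [472.25385673 157.39391076 140.        ]
[263.74614247 186.14339811]
```

View pics/w1.png

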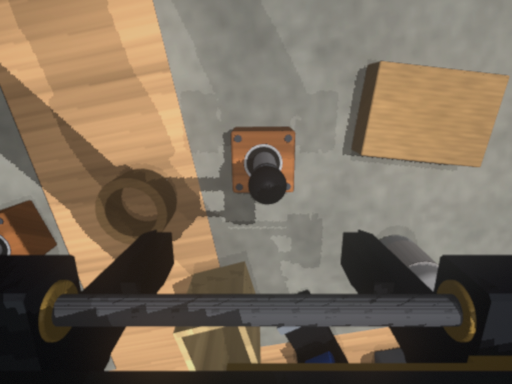

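>>> {"api": "move_arm", "payload": {"motion": [7,-4,20,0,88,0,0,30,0,88,0,0,30,0,88,0,0,12,0,88,0,0,0,0,88]}}

```text
t: 2.92
tcp_pos: [476.8, 164.5, 146.9]
ee_rot: [-0.001, 0.765, 0.644, 0.005]
ft_force: [-0.4, 0.2, 0.4]
gripper_width: 88.1
```

```bash
python3 -c "
from h import *
go([477,157,143],1.395)"
```

```text
t 2.92 tcp [476.8 164.5 146.9] th 1.399 zaxis [ 0.006  0.009 -1.   ] F [-0.4  0.2  0.4] w 88.1 q7 1.05
 tool delta [-7.3  1.5  3.8] turn 0.004
```

>>> {"api": "move_arm", "payload": {"motion": [-7,1,4,0,88,0,0,0,0,88,0,0,0,0,88]}}

```text
t: 3.3
tcp_pos: [478.0, 157.6, 144.8]
ee_rot: [-0.001, 0.765, 0.644, 0.007]
ft_force: [-0.4, 0.7, 0.6]
gripper_width: 87.8
```

```bash
python3 -c "
from h import *
go([477,157,143],1.395)"
```

```text
t 3.3 tcp [478.  157.6 144.8] th 1.399 zaxis [ 0.01   0.011 -1.   ] F [-0.4  0.7  0.6] w 87.8 q7 1.07
 tool delta [-0.8 -0.9  1.8] turn 0.004
```

>>> {"api": "move_arm", "payload": {"motion": [-1,-1,2,0,30,0,0,0,0,20,0,0,0,0,20,0,0,0,0,20,0,0,0,0,20,0,0,0,0,20], "squeeze": 30}}

```text
t: 4.05
tcp_pos: [477.2, 157.0, 143.3]
ee_rot: [-0.001, 0.765, 0.644, 0.008]
ft_force: [0.6, -0.8, 0.2]
gripper_width: 30.5
```

```bash
python3 -c "
from h import *
go([477,157,143],1.395)"
```

```text
t 4.05 tcp [477.2 157.  143.3] th 1.399 zaxis [ 0.011  0.011 -1.   ] F [ 0.6 -0.8  0.2] w 30.5 q7 1.07
 tool delta [-0.  -0.2  0.3] turn 0.004
```

>>> {"api": "move_arm", "payload": {"motion": [3,0,0,0,20,2,0,0,0,20,0,0,0,0,20]}}

```text
t: 4.42
tcp_pos: [477.9, 161.3, 143.2]
ee_rot: [-0.0, 0.765, 0.644, 0.007]
ft_force: [0.7, -0.7, 1.6]
gripper_width: 29.1
```

```bash
python3 -c "
from h import *
go([477,157,143],1.395)"
```

```text
t 4.42 tcp [477.9 161.3 143.2] th 1.399 zaxis [ 0.01  0.01 -1.  ] F [ 0.7 -0.7  1.6] w 29.1 q7 1.06
 tool delta [-4.4 -0.1  0.2] turn 0.004
```

```bash
python3 -c "
from h import *
im=bot.get_image('scene');save(cv2.resize(im[85:205,190:350],None,fx=4.5,fy=4.5,interpolation=cv2.INTER_CUBIC),'s2.png')
im=bot.get_image('wrist');save(im,'w2.png')
print(proj('scene',[477.9,161.3,140]),proj('wrist',[477.9,161.3,140]))
go([477,157,143],1.395)
"
```

```text
[275.23027941 129.89687862] [256.34485195 245.70432174]
t 4.53 tcp [477.9 161.3 143.3] th 1.399 zaxis [ 0.01  0.01 -1.  ] F [ 0.  -1.8  1. ] w 29.0 q7 1.06
 tool delta [-4.3 -0.1  0.2] turn 0.004
```

View pics/s2.png

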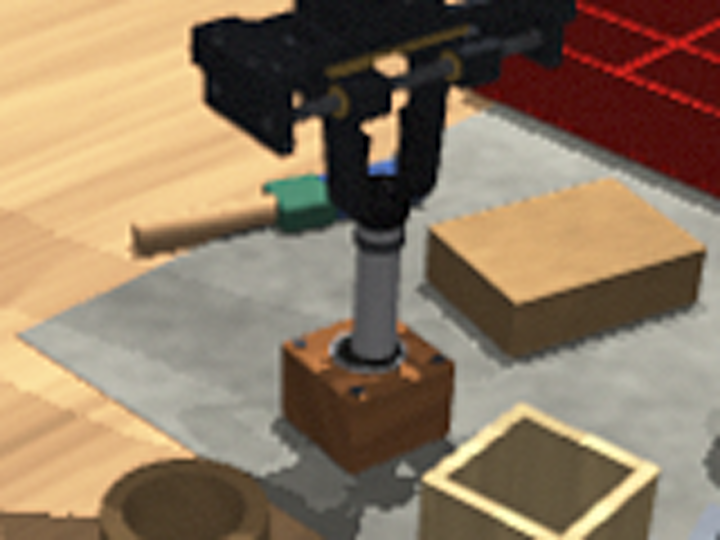

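View pics/w2.png

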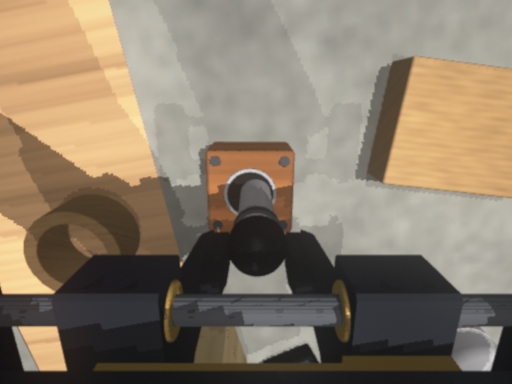

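>>> {"api": "move_arm", "payload": {"motion": [4,0,0,0,20,4,0,0,0,20,3,0,0,0,20,0,0,0,0,20,0,0,0,0,20]}}

```text
t: 5.15
tcp_pos: [479.7, 166.5, 144.0]
ee_rot: [0.002, 0.766, 0.642, 0.004]
ft_force: [-1.3, -2.0, 2.4]
gripper_width: 28.6
```

```bash
python3 -c "
from h import *
go([477,157,143],1.395)
im=bot.get_image('wrist');save(im,'w3.png')
print(proj('wrist',[*bot.state()['tcp_pos'][:2],140]))
"
```

```text
t 5.15 tcp [479.7 166.5 144. ] th 1.395 zaxis [ 0.008  0.002 -1.   ] F [-1.3 -2.   2.4] w 28.6 q7 1.04
 tool delta [-9.9 -1.   1. ] turn 0.0
[256.35697115 245.02522626]
```

View pics/w3.png

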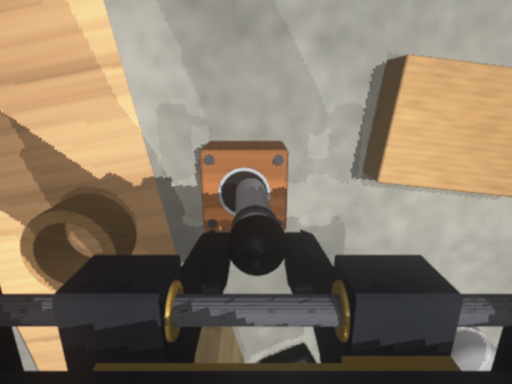

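>>> {"api": "move_arm", "payload": {"motion": [6,0,0,0,20,4,0,0,0,20,0,0,0,0,20,0,0,0,0,20]}}

```text
t: 5.7
tcp_pos: [482.4, 174.7, 145.1]
ee_rot: [0.003, 0.767, 0.642, 0.003]
ft_force: [-0.0, -3.3, 2.2]
gripper_width: 27.7
```

```bash
python3 -c "
from h import *
go([477,157,143],1.395)
im=bot.get_image('wrist');save(im,'w4.png')
print(proj('wrist',[*bot.state()['tcp_pos'][:2],140]))
"
```

```text
t 5.7 tcp [482.4 174.7 145.1] th 1.394 zaxis [ 0.008 -0.    -1.   ] F [-0.  -3.3  2.2] w 27.7 q7 1.02
 tool delta [-18.3  -2.2   2. ] turn -0.001
[256.3345815  244.13719945]
```

View pics/w4.png

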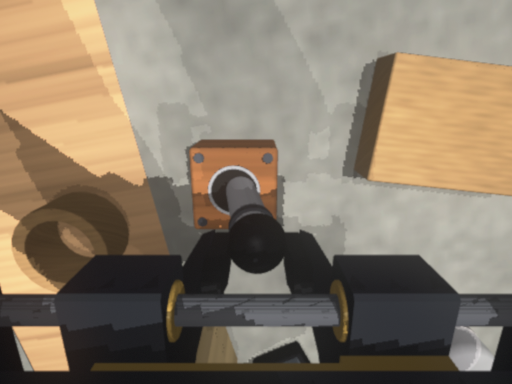

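>>> {"api": "move_arm", "payload": {"motion": [-6,-1,2,0,20,-7,-1,1,0,20,-7,0,0,0,20,-6,0,0,0,20,0,0,0,0,20,0,0,0,0,20]}}

```text
t: 6.5
tcp_pos: [481.4, 158.2, 145.8]
ee_rot: [0.002, 0.766, 0.643, 0.013]
ft_force: [-0.3, 1.1, 3.3]
gripper_width: 27.3
```

```bash
python3 -c "
from h import *
go([477,157,143],1.395)
im=bot.get_image('wrist');save(im,'w5.png')
print(proj('wrist',[*bot.state()['tcp_pos'][:2],140]))
"
```

```text
t 6.5 tcp [481.4 158.2 145.8] th 1.398 zaxis [ 0.023  0.014 -1.   ] F [-0.3  1.1  3.3] w 27.3 q7 1.07
 tool delta [-2.  -4.2  2.7] turn 0.003
[256.1413669  243.32843541]
```

View pics/w5.png

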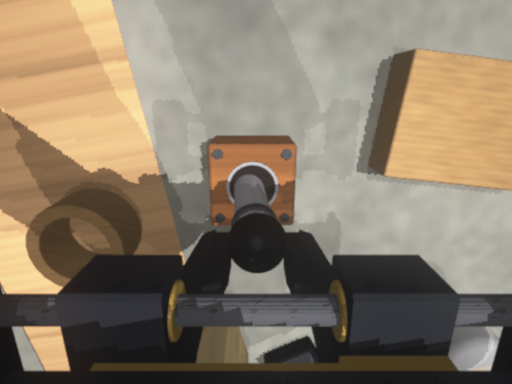

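>>> {"api": "move_arm", "payload": {"motion": [0,0,0,0,37,0,-2,2,0,37,0,-2,3,0,37,0,0,0,0,37]}}

```text
t: 7.05
tcp_pos: [475.7, 157.4, 138.9]
ee_rot: [0.002, 0.766, 0.643, 0.011]
ft_force: [-0.0, -0.2, -0.4]
gripper_width: 37.2
```

```bash
python3 -c "
from h import *
go([477,157,141],1.395)
im=bot.get_image('wrist');save(im,'w6.png')
print(proj('wrist',[*bot.state()['tcp_pos'][:2],140]))
"
```

```text
t 7.05 tcp [475.7 157.4 138.9] th 1.397 zaxis [ 0.019  0.011 -1.   ] F [-0.  -0.2 -0.4] w 37.2 q7 1.06
 tool delta [-0.1  1.4 -2.1] turn 0.002
[256.37869826 249.42581187]
```

View pics/w6.png

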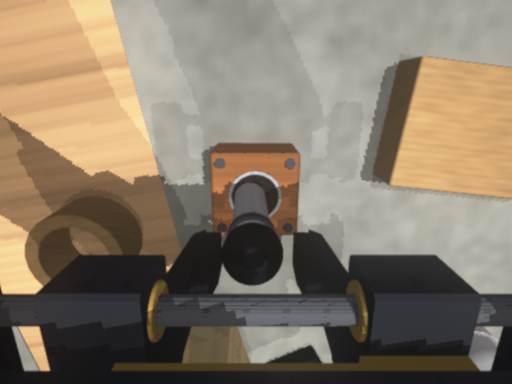

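>>> {"api": "move_arm", "payload": {"motion": [0,1,-1,0,20,0,0,0,0,20,0,0,0,0,20]}}

```text
t: 7.48
tcp_pos: [476.7, 157.2, 139.9]
ee_rot: [0.002, 0.766, 0.643, 0.011]
ft_force: [-0.4, -0.7, -1.3]
gripper_width: 30.1
```

```bash
python3 -c "
from h import *
go([477,157,141],1.395)
"
```

```text
t 7.47 tcp [476.7 157.2 139.9] th 1.397 zaxis [ 0.019  0.011 -1.   ] F [-0.4 -0.7 -1.3] w 30.1 q7 1.06
 tool delta [-0.1  0.3 -1.1] turn 0.002
```

Now wiggle right.

>>> {"api": "move_arm", "payload": {"motion": [-5,0,0,0,20,-5,0,0,0,20,-5,0,0,0,20,-4,0,0,0,20,0,0,0,0,20]}}

```text
t: 8.1
tcp_pos: [477.0, 145.1, 142.3]
ee_rot: [0.001, 0.765, 0.644, 0.018]
ft_force: [0.1, 2.9, -2.6]
gripper_width: 29.6
```

```bash
python3 -c "
from h import *
go([477,157,141],1.395)
"
```

```text
t 8.1 tcp [477.  145.1 142.3] th 1.401 zaxis [ 0.029  0.023 -0.999] F [ 0.1  2.9 -2.6] w 29.6 q7 1.1
 tool delta [11.7 -2.   1.5] turn 0.006
```

>>> {"api": "move_arm", "payload": {"motion": [-4,-1,2,0,20,-3,0,1,0,20,0,0,0,0,20,0,0,0,0,20]}}

```text
t: 8.6
tcp_pos: [477.6, 143.2, 141.3]
ee_rot: [0.0, 0.764, 0.645, 0.024]
ft_force: [0.7, 4.0, -0.1]
gripper_width: 29.8
```

```bash
python3 -c "
from h import *
go([477,157,141],1.395)
im=bot.get_image('wrist');save(im,'w7.png')
print(proj('wrist',[*bot.state()['tcp_pos'][:2],140]))
"
```

```text
t 8.6 tcp [477.6 143.2 141.3] th 1.403 zaxis [ 0.036  0.03  -0.999] F [ 0.7  4.  -0.1] w 29.8 q7 1.12
 tool delta [13.5 -3.   0.7] turn 0.008
[256.14324301 247.28319496]
```

View pics/w7.png

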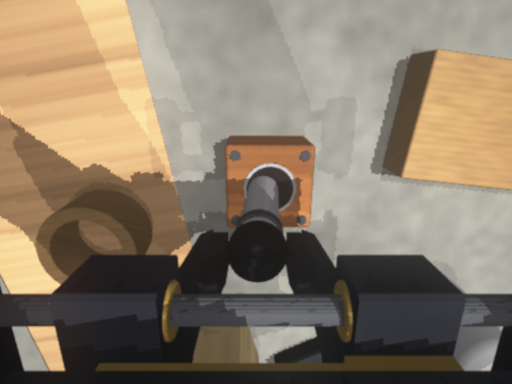

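>>> {"api": "move_arm", "payload": {"motion": [-6,0,0,0,20,-3,0,0,0,20,0,0,0,0,20,0,0,0,0,20]}}

```text
t: 9.15
tcp_pos: [477.8, 136.5, 142.0]
ee_rot: [-0.0, 0.763, 0.645, 0.026]
ft_force: [-0.1, 4.2, -0.6]
gripper_width: 29.6
```

```bash
python3 -c "
from h import *
go([477,157,141],1.395)
im=bot.get_image('scene');save(cv2.resize(im[85:205,190:350],None,fx=4.5,fy=4.5,interpolation=cv2.INTER_CUBIC),'s8.png')
im=bot.get_image('wrist');save(im,'w8.png')
p=bot.state()['tcp_pos'];
for d in bot.cut_out('knob_1','wrist')[:2]: print(d['score'],d['uv'],atz('wrist',d['uv'],138))
"
```

```text
t 9.15 tcp [477.8 136.5 142. ] th 1.404 zaxis [ 0.04   0.034 -0.999] F [-0.1  4.2 -0.6] w 29.6 q7 1.13
 tool delta [20.  -4.2  1.7] turn 0.009
0.98 [261.8, 234.7] [472.41265508 140.53836799 138.        ]
```

View pics/s8.png

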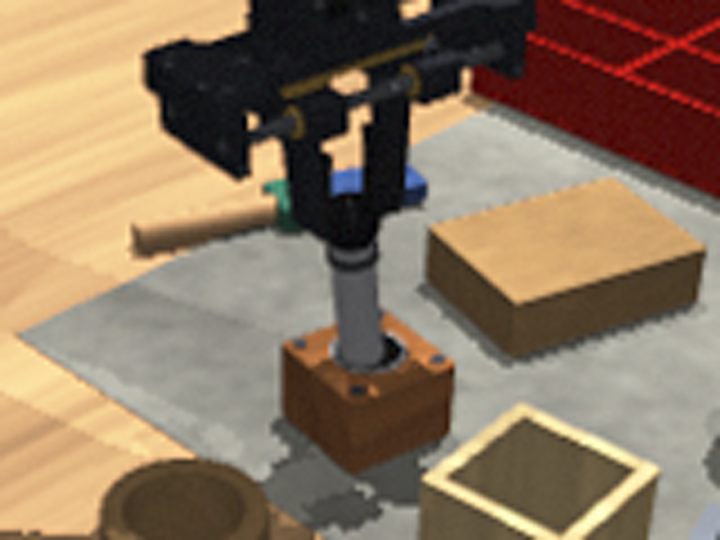

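View pics/w8.png

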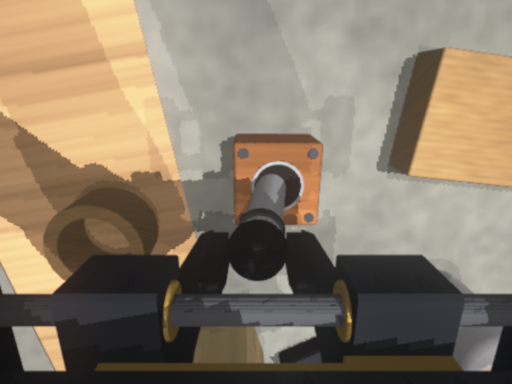

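>>> {"api": "move_arm", "payload": {"motion": [6,-1,0,0,20,6,0,0,0,20,6,0,0,0,20,4,0,0,0,20,0,0,0,0,20]}}

```text
t: 9.93
tcp_pos: [480.0, 151.7, 142.5]
ee_rot: [0.003, 0.765, 0.644, 0.021]
ft_force: [0.2, -1.8, 4.5]
gripper_width: 29.2
```

```bash
python3 -c "
from h import *
go([477,156.5,141],1.395)
im=bot.get_image('wrist');save(im,'w9.png')
"
```

```text
t 9.93 tcp [480.  151.7 142.5] th 1.4 zaxis [ 0.036  0.023 -0.999] F [ 0.2 -1.8  4.5] w 29.2 q7 1.09
 tool delta [ 4.2 -3.8  1.5] turn 0.005
```

View pics/w9.png

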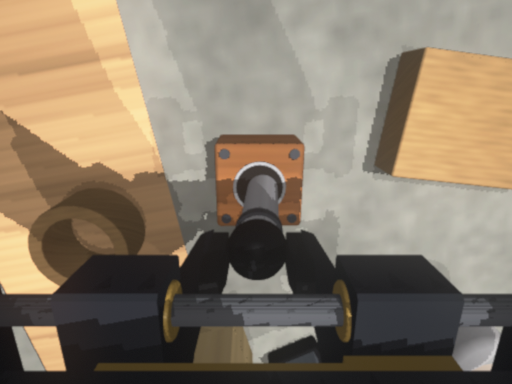

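>>> {"api": "move_arm", "payload": {"motion": [4,-2,0,0,20,1,-1,0,0,20,0,0,0,0,20,0,0,-10,0,20,0,0,-15,0,20,0,0,-20,0,20,0,0,0,0,20], "squeeze": 35}}

```text
t: 10.85
tcp_pos: [475.3, 155.1, 189.9]
ee_rot: [0.003, 0.765, 0.644, 0.02]
ft_force: [0.8, 0.2, -1.2]
gripper_width: 28.7
```

```bash
python3 -c "
from h import *
go([477,156.5,290],1.395)
im=bot.get_image('scene');save(cv2.resize(im[65:205,180:360],None,fx=4,fy=4,interpolation=cv2.INTER_CUBIC),'s10.png')
"
```

```text
t 10.85 tcp [475.3 155.1 189.9] th 1.399 zaxis [ 0.034  0.021 -0.999] F [ 0.8  0.2 -1.2] w 28.7 q7 1.06
 tool delta [  4.2   4.4 -99.9] turn 0.004
```

View pics/s10.png

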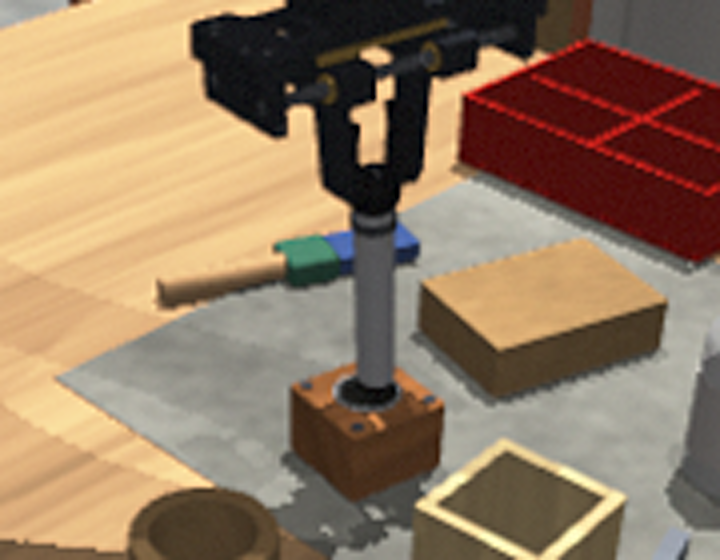

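>>> {"api": "move_arm", "payload": {"motion": [0,0,-25,0,20,0,0,-25,0,20,0,0,-25,0,20,0,0,-15,0,20,0,0,0,0,20,0,0,0,0,20]}}

```text
t: 11.65
tcp_pos: [469.4, 154.7, 277.9]
ee_rot: [0.001, 0.764, 0.645, 0.017]
ft_force: [0.3, -0.3, -1.9]
gripper_width: 29.0
```

```bash
python3 -c "
from h import *
go([661.5,69.7,285],1.395)
im=bot.get_image('scene');save(cv2.resize(im[25:205,180:400],None,fx=3.5,fy=3.2,interpolation=cv2.INTER_CUBIC),'s11.png')
"
```

```text
t 11.65 tcp [469.4 154.7 277.9] th 1.402 zaxis [ 0.027  0.02  -0.999] F [ 0.3 -0.3 -1.9] w 29.0 q7 1.03
 tool delta [-51.2 203.8  -3.6] turn 0.007
```

View pics/s11.png

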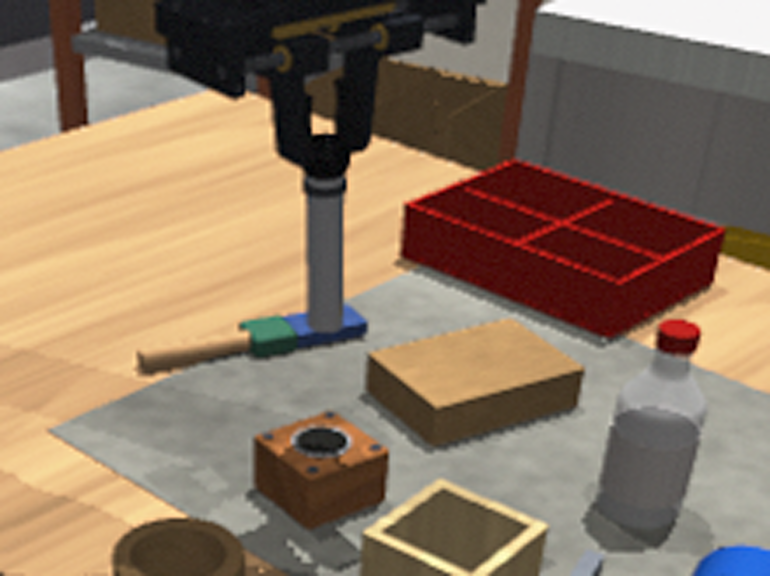

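>>> {"api": "move_arm", "payload": {"motion": [-3,12,-1,0,20,-6,24,-1,0,20,-7,28,-1,0,20,-7,28,0,0,20,-7,28,0,0,20,-7,28,0,0,20,-6,24,0,0,20,-3,12,0,0,20]}}

```text
t: 12.7
tcp_pos: [650.5, 71.9, 278.0]
ee_rot: [0.001, 0.764, 0.645, 0.013]
ft_force: [-0.3, 0.2, -2.3]
gripper_width: 29.1
```

>>> {"api": "move_arm", "payload": {"motion": [0,0,0,0,20,0,0,0,0,20]}}

```text
t: 12.95
tcp_pos: [650.2, 71.6, 276.9]
ee_rot: [0.001, 0.764, 0.645, 0.012]
ft_force: [-0.3, 1.1, -2.1]
gripper_width: 29.2
```

```bash
python3 -c "
from h import *
go([661.5,69.7,285],1.395)
im=bot.get_image('scene');save(cv2.resize(im[25:245,200:420],None,fx=2.7,fy=2.7,interpolation=cv2.INTER_CUBIC),'s12.png')
im=bot.get_image('top');save(cv2.resize(im[80:200,150:270],None,fx=4,fy=4,interpolation=cv2.INTER_CUBIC),'t12.png')
im=bot.get_image('wrist');save(im,'w12.png')
print([proj('wrist',[661.5+a,69.7+b,115]).round() for a,b in [(-31,-31),(-31,31),(31,31),(31,-31)]])
"
```

```text
t 12.95 tcp [650.2  71.6 276.9] th 1.401 zaxis [ 0.019  0.015 -1.   ] F [-0.3  1.1 -2.1] w 29.2 q7 1.32
 tool delta [ 0.2 11.6 -7.9] turn 0.006
[array([218., 158.]), array([279., 148.]), array([287., 205.]), array([230., 215.])]
```

View pics/s12.png

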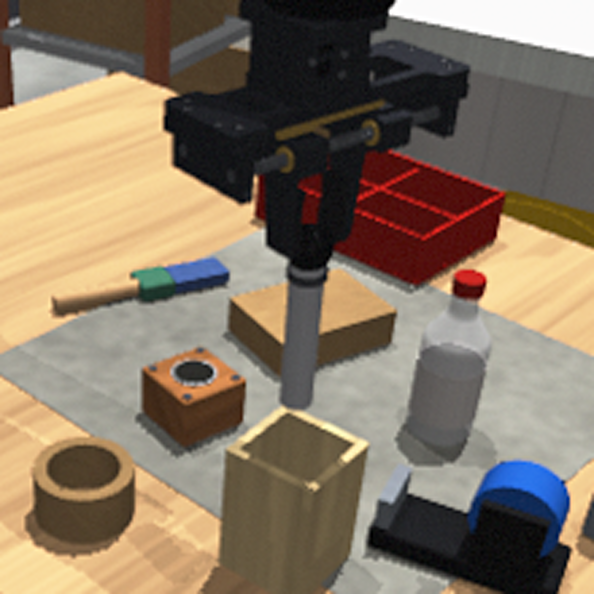

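View pics/w12.png

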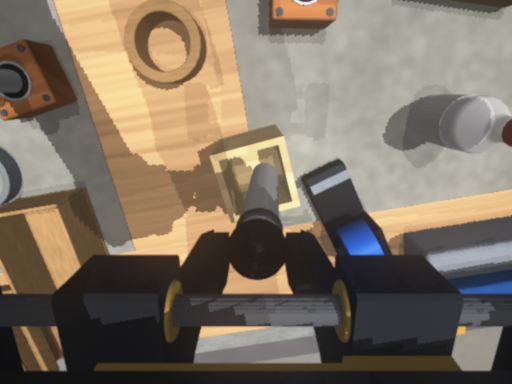

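```bash
python3 -c "
from h import *
print(tri([('scene',(310,172.5)),('wrist',(265,175))]), atz('scene',(310,172.5),144),atz('wrist',(265,175),144))
"
```

```text
(array([647.37800886,  82.43707235, 145.23771011]), np.float64(0.4013210562129643)) [646.03994154  83.35625316 144.        ] [648.14655787  82.8228261  144.        ]
```

View pics/t12.png

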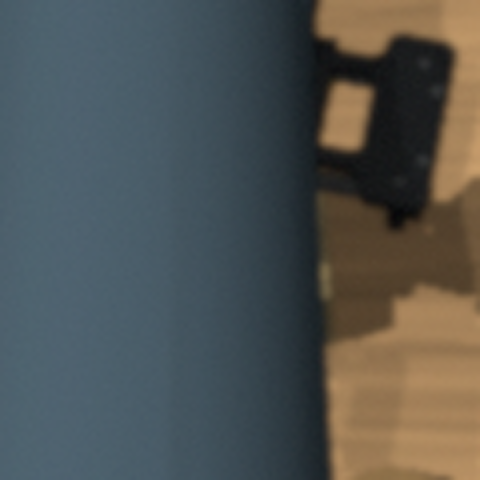

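>>> {"api": "move_arm", "payload": {"motion": [-3,8,0,0,20,-3,7,0,0,20,0,0,0,0,20,0,0,0,0,20]}}

```text
t: 13.6
tcp_pos: [664.9, 63.2, 278.0]
ee_rot: [0.001, 0.764, 0.645, 0.013]
ft_force: [0.6, -0.1, -1.9]
gripper_width: 29.1
```

```bash
python3 -c "
from h import *
go([664.2,63.6,277],1.395)
im=bot.get_image('scene');save(cv2.resize(im[65:245,220:400],None,fx=3.2,fy=3.2,interpolation=cv2.INTER_CUBIC),'s13.png')
im=bot.get_image('wrist');save(cv2.resize(im[60:310,100:420],None,fx=2.2,fy=2.2),'w13.png')
"
```

```text
t 13.6 tcp [664.9  63.2 278. ] th 1.402 zaxis [ 0.021  0.015 -1.   ] F [ 0.6 -0.1 -1.9] w 29.1 q7 1.34
 tool delta [ 0.3 -0.7  1. ] turn 0.007
```

View pics/s13.png

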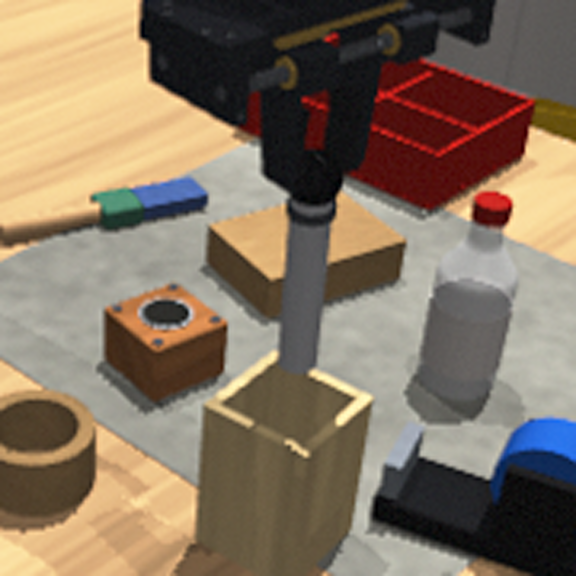

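View pics/w13.png

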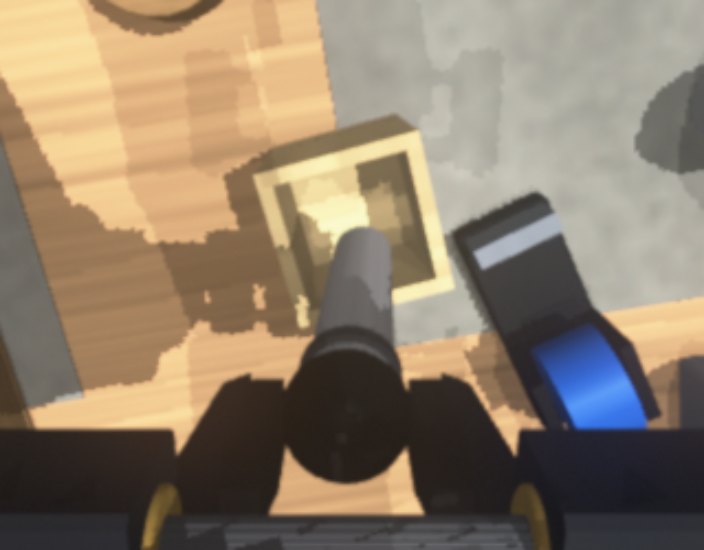

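```bash
python3 -c "
from h import *
w=(100+365/2.2, 60+243/2.2)
print(tri([('scene',(313.1,177.8)),('wrist',w)]), atz('scene',(313.1,177.8),147),atz('wrist',w,147))
"
```

```text
(array([659.59477651,  76.11649172, 141.79200821]), np.float64(0.2889709868186401)) [663.9763409   70.56135335 147.        ] [657.94067648  75.80653029 147.        ]
```

>>> {"api": "move_arm", "payload": {"motion": [-2,0,15,0,20,-2,0,15,0,20,-1,0,15,0,20,0,0,10,0,20,0,0,0,0,20,0,0,0,0,20]}}

```text
t: 14.45
tcp_pos: [664.0, 59.1, 217.5]
ee_rot: [0.0, 0.764, 0.645, 0.012]
ft_force: [-0.5, -0.2, -2.0]
gripper_width: 29.3
```

```bash
python3 -c "
from h import *
go([664,60,173],1.395)
im=bot.get_image('scene');save(cv2.resize(im[65:245,220:400],None,fx=3.2,fy=3.2,interpolation=cv2.INTER_CUBIC),'s14.png')
im=bot.get_image('wrist');save(cv2.resize(im[60:310,100:420],None,fx=2.2,fy=2.2),'w14.png')
"
```

```text
t 14.45 tcp [664.   59.1 217.5] th 1.403 zaxis [ 0.018  0.015 -1.   ] F [-0.5 -0.2 -2. ] w 29.3 q7 1.35
 tool delta [ 0.1 -0.8 44.5] turn 0.008
```

View pics/s14.png

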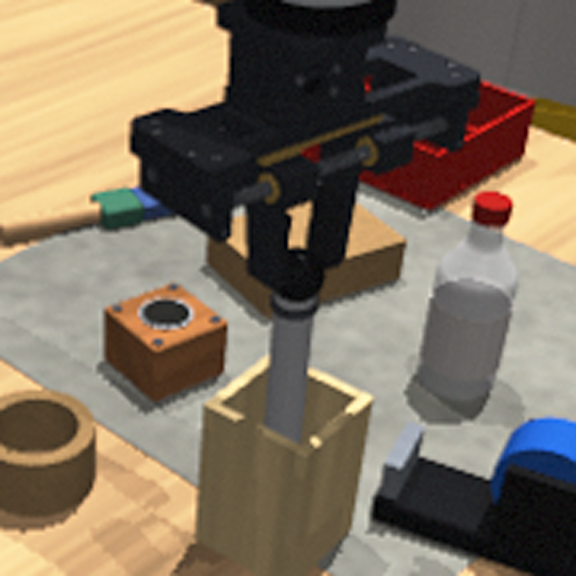

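View pics/w14.png

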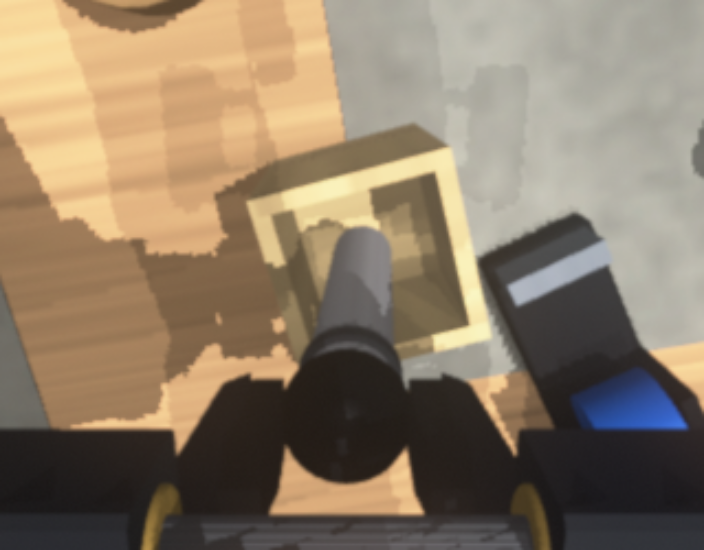

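>>> {"api": "move_arm", "payload": {"motion": [1,0,13,0,20,1,0,12,0,20,1,0,9,0,20,0,0,3,0,20,0,0,0,0,20]}}

```text
t: 15.18
tcp_pos: [665.3, 63.1, 178.2]
ee_rot: [0.0, 0.764, 0.645, 0.012]
ft_force: [-0.4, -0.1, -0.9]
gripper_width: 29.0
```

```bash
python3 -c "
from h import *
go([664,63,169],1.395)
"
```

```text
t 15.18 tcp [665.3  63.1 178.2] th 1.403 zaxis [ 0.018  0.015 -1.   ] F [-0.4 -0.1 -0.9] w 29.0 q7 1.36
 tool delta [-0.5 -1.4  9.1] turn 0.008
```

>>> {"api": "move_arm", "payload": {"motion": [0,0,3,0,20,0,0,3,0,20,0,0,2,0,20,0,0,0,0,20]}}

```text
t: 15.68
tcp_pos: [666.0, 63.2, 170.4]
ee_rot: [0.0, 0.764, 0.645, 0.013]
ft_force: [-0.2, -0.3, -1.4]
gripper_width: 29.3
```

```bash
python3 -c "
from h import *
go([664,63,169],1.395)
im=bot.get_image('scene');save(cv2.resize(im[65:245,220:400],None,fx=3.2,fy=3.2,interpolation=cv2.INTER_CUBIC),'s15.png')
"
```

```text
t 15.68 tcp [666.   63.2 170.4] th 1.403 zaxis [ 0.02   0.015 -1.   ] F [-0.2 -0.3 -1.4] w 29.3 q7 1.36
 tool delta [-0.5 -2.   1.4] turn 0.008
```

View pics/s15.png

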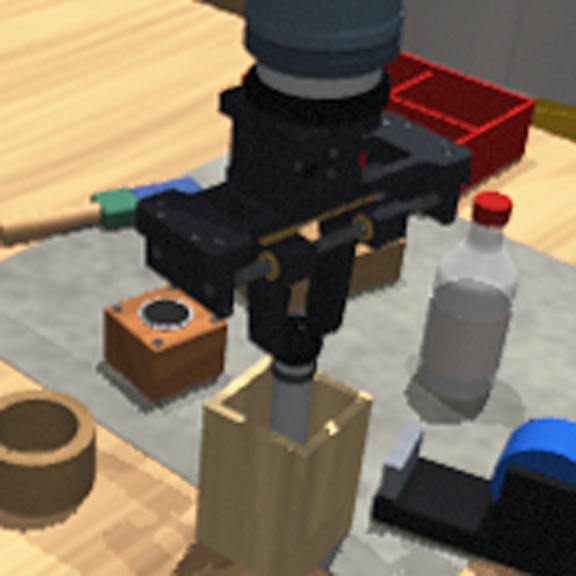

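>>> {"api": "move_arm", "payload": {"motion": [0,0,2,0,20,0,0,2,0,20,0,0,0,0,20]}}

```text
t: 16.1
tcp_pos: [669.4, 62.8, 170.3]
ee_rot: [0.003, 0.764, 0.645, 0.016]
ft_force: [0.1, -0.4, -0.8]
gripper_width: 28.9
```

```bash
python3 -c "
from h import *
go([664,63,167],1.395)
"
```

```text
t 16.1 tcp [669.4  62.8 170.3] th 1.403 zaxis [ 0.028  0.016 -0.999] F [ 0.1 -0.4 -0.8] w 28.9 q7 1.36
 tool delta [-0.8 -5.5  3.1] turn 0.008
```

>>> {"api": "move_arm", "payload": {"motion": [0,0,0,0,40,0,0,0,0,60,0,0,0,0,75,0,0,0,0,75,0,0,0,0,75]}}

```text
t: 16.73
tcp_pos: [669.3, 63.1, 170.1]
ee_rot: [0.003, 0.764, 0.645, 0.016]
ft_force: [0.1, -1.1, 0.2]
gripper_width: 74.5
```

```bash
python3 -c "
from h import *
go([664,63,270],1.395)
im=bot.get_image('scene');save(cv2.resize(im[65:245,220:400],None,fx=3.2,fy=3.2,interpolation=cv2.INTER_CUBIC),'s16.png')
im=bot.get_image('wrist');save(cv2.resize(im[60:310,100:420],None,fx=2.2,fy=2.2),'w16.png')
"
```

```text
t 16.73 tcp [669.3  63.1 170.1] th 1.403 zaxis [ 0.028  0.016 -0.999] F [ 0.1 -1.1  0.2] w 74.5 q7 1.36
 tool delta [   1.1   -2.8 -100. ] turn 0.008
```

View pics/s16.png

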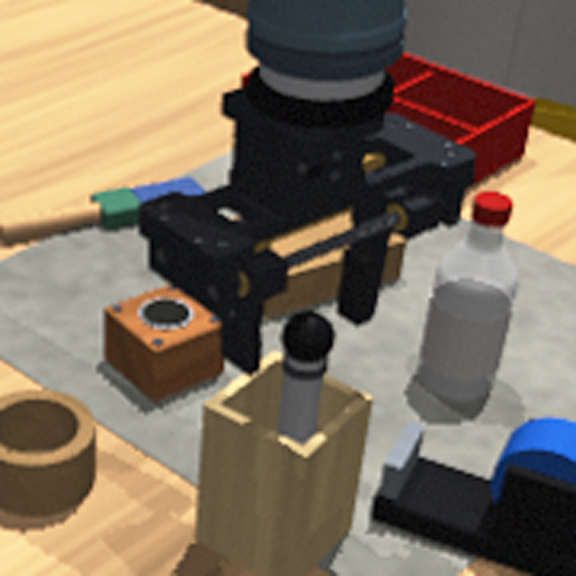

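View pics/w16.png

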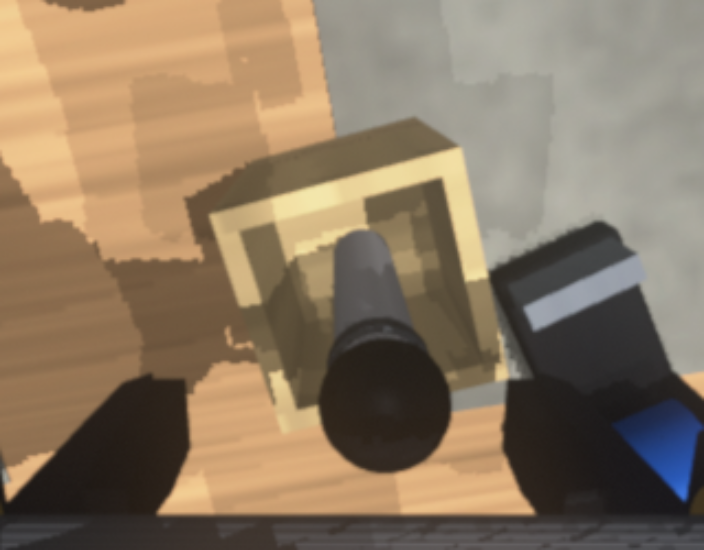

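>>> {"api": "move_arm", "payload": {"motion": [0,0,-10,0,75,0,0,-25,0,75,0,0,-30,0,75,0,0,-30,0,75,0,-50,-5,0,75,0,-50,0,0,75,0,-40,0,0,75,0,0,0,0,75]}}

```text
t: 17.82
tcp_pos: [526.3, 85.2, 274.9]
ee_rot: [0.004, 0.764, 0.645, 0.019]
ft_force: [-0.3, -0.6, -0.0]
gripper_width: 75.1
```

```bash
python3 - <<'E'
from h import *
go([664,63,270],1.395)
a=bot.get_image('scene');b=bot.get_image('top')
for c in ['scene','top']:
    for d in bot.cut_out('knob_1',c)[:3]: print(c,round(d['score'],2),np.round(d['uv'],1),d['mask'].sum())
A=cv2.resize(a[100:240,130:360],(460,280)); B=cv2.resize(b[100:250,140:370],(460,300))
save(np.vstack([A,B]),'f.png')
E
```

```text
t 17.82 tcp [526.3  85.2 274.9] th 1.402 zaxis [ 0.034  0.018 -0.999] F [-0.3 -0.6 -0. ] w 75.1 q7 1.23
 tool delta [  1.  139.2   9.2] turn 0.007
scene 0.94 [162.9 214.8] 642
scene 0.69 [312.2 179.7] 556
top 0.64 [216. 132.] 227
top 0.62 [328.1 208.2] 234
```

View pics/f.png

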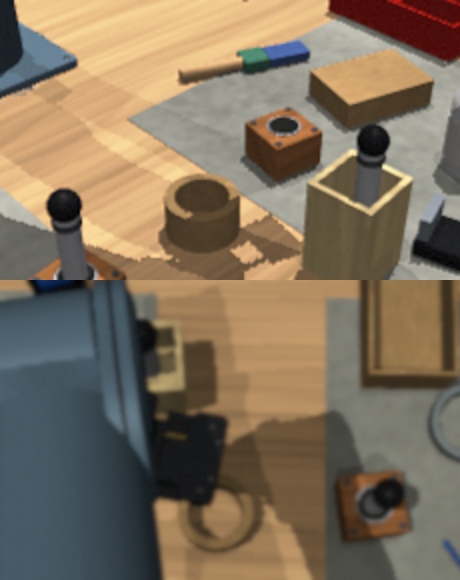

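```bash
python3 - <<'E'
from h import *
print(atz('scene',(316.5,170.5),165)-[661.5,69.7,0])
a=bot.get_image('scene'); b=cv2.imread('pics/f.png')
print(np.abs(cv2.resize(a[100:240,130:360],(460,280)).astype(int)-b[:280,:,::-1])[100:].max(axis=2).mean())
print(tri([('top',(334.6,206.6)),('scene',(162,202.6))])[0])
bot.close_job(); print(bot.state()['t'])
E
```

```text
[  6.34428326   3.52633563 165.        ]
2.125845410628019
[ 518.74180383 -179.61428971  140.67889381]
the job is handed in; nothing more can be done
the job is handed in; nothing more can be done
```

The loose post is out of its block and standing foot down in the repairs holder; I handed the job in at about 18 s of the 58 s.

**Finding the loose post:** I gripped the left-hand post by its knob and rocked it along its block's y. It moved freely, about 18 mm to the left and 20 mm to the right by the measured tool position, with side force of only about 3–4 N. Since only one post is loose, I left the right-hand one untouched and did not wiggle it.

**Grip between the wiggles:** after the left wiggle the pads had crept up on the ball, so I opened slightly, lowered and re-gripped before going right. I then brought the post back to the middle and lifted it straight out.

**Last checks:**
- **In the holder:** the knob is about 6 mm and 4 mm off the holder's middle (allowance 50 mm), assuming a knob height of 165 mm. The post leaned a few degrees while held and looks near-upright in the scene picture. It stayed still between the last two scene pictures.
- **Robot clear:** the gripper is open, about 140 mm from the holder and 100 mm above where it let go, with no contact force.
- **Firm post:** it looks to be where it began in the last scene and top pictures. I did not re-measure it numerically.

Only the scene camera could confirm the final knob position, because the arm partly blocked the top view.

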